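# Drift a stuck pivot pin out of a lamp-arm joint

## Robot

A 7-joint arm with a two-finger parallel gripper is mounted at the origin on the work surface. World frame = base frame: x ahead of the robot, y to its left, z up, the work surface at z = 0. Lengths are in m, angles in rad, forces in N, time in s.
With the tool pointing down it reaches from about 0.35 to 0.9 m from the base axis. Payload 8.1 kg.
Tool frame: the origin (TCP) lies on the centre line of the jaws, within the pads' length; the fingertips stand 19 mm ahead of it and the grasp point (between the pads) is the TCP (arm.tip_reach is the distance from the TCP to the fingertips, in m); z points along the fingers, y is the line along which they close (so a half turn about z gives the same grasp; the last joint's range is limited). The gripper opens to 92 mm and grips with 3 to 60 N. Pads are 19 mm wide; open, the fingers measure 130 mm over their backs; the gripper's body (75 mm by 190 mm) begins 47 mm behind the grasp point.
Start: joints at [1.033, 0.434, 0.025, 1.573, -0.012, 1.134, -0.075], TCP at [0.263, -0.567, 0.246] pointing down, gripper open.
Joint ranges: [-2.62, 2.62], [-0.44, 2.09], [-1.27, 1.32], [0.08, 2.57], [-1.32, 4.46], [0.12, 2], [-2.74, 2.74]. Speed limits (rad/s): [2.22, 2.22, 3.01, 3.01, 3.14, 3.14, 3.14].

## Interface

Orientations are given as a rotation vector (axis times angle).
In Python, from cell import arm gives the robot as it stands.
- The arm moves only by the tool arm_command, never from a script. Its argument "targets" is a list that holds one entry, the list of rows, each a list of 6 numbers: the shift along the tool's x, y, z in m, then the turn, a rotation vector about the tool's x, y, z in rad. A call has 1 to 10 rows; each row shifts and turns the commanded pose from where the row before left it, along the tool's axes as they then stand; what a row does not reach is not made up. A row lasts 1/8 s, in which the tool goes at most 62.5 mm and 10.7 degrees, less where a joint would pass 70% of its speed; a pose out of reach is approached as far as the arm can. A call with a gripper value outside its range is refused whole. "jaw" is the finger opening in m, from 0 to 0.0918, set as the call begins (left out, the last holds). The fingers move at their own pace and stop on an object; "newtons" is the grip in N (left out, the last holds). Time passes only in rows, so rows that do not move let the fingers close. It gives the time, the measured TCP pose, the force, the opening and the grip force at its end, in the units of the state.
- arm.observe(): the state, without advancing time (a new reading comes with each control period).
- arm.get_image(name): name is "scene" or "side" or "wrist"; returns a dict with "pixels" (384x512x3 uint8, red, green, blue), "z_map" (384x512 float32, m along the optical axis (not along the pixel's ray), 0 where there is no reading), "fx", "fy", "cx", "cy" (pixels), "xyz" and "rotation" of the camera in the world; the wrist camera has in their place "T_tool_cam" (4x4, takes a point from camera to tool coordinates, whose origin is the TCP and whose axes are the flange's). Camera axes: x right, y down, z forward; pixel columns grow to the right and rows downward; lengths in m; the calibration is good to about 2 mm. A picture is of the moment at which its call begins: read the wrist's pose just before it.
- arm.sign_off(): hands the job in; it is judged then, once.
The state is a dict: "clock": time; "joints": joint angles; "dq": joint speeds; "joint_efforts": joint torques, N m; "position": TCP position; "ee_rot": TCP orientation; "force": force on the tool from outside, world axes, zero at the start; "ft_torque": the same for the moment, N m; "width": opening from 0.0 (shut) to 1.0 (fully open); "gripper_force": force on a finger pad.
Only numpy, scipy, OpenCV 4.12 (cv2) and the standard library are available. Lean on these libraries where they do the work, as an engineer would, in place of code of your own. Each camera call takes 0.05 s, during which the arm holds its last target. There are 200 camera calls.

## Task

Take the drift punch from its wooden stand, feel gently for the off-centre knock-out hole in the cap on top of the lamp-arm joint, and push the stuck pivot pin down with the punch until it drops out into the tray below. Do not bear hard on the joint itself (keep below 30 N), do not touch the pin with the fingers and leave the reel, mug and phone where they are. Finally put the punch back upright in its stand, fully seated, and let go.

Things in the scene. Friction and masses are not known exactly. Their poses are not given: they have to be found in the camera images.
- punch_mid (a point): Steel drift punch, 0.17 kg, upright nose down in a wooden stand. Point: centre of its square shank (16 x 16 mm, 64 mm long along z, sides along its own x and y), on the axis; z points from nose to head. Under the shank: a round collar, 24 mm wide, 5 mm thick, underside 37 mm below this point, which rests on the stand's top when seated.
- punch_tip (a point): Tip of the punch's nose, on its axis, 87 mm below punch_mid. The nose under the collar is round, 6 mm in diameter and 50 mm long, tapering over its last 3 mm to a flat end 4 mm wide.
- stand_hole (a point): Centre of the mouth of the upright hole in the top of the fixed wooden stand (80 x 80 x 62 mm block), z up. The hole is round, 12 mm wide with a 2 mm chamfer, 56 mm deep. With the punch seated its shank centre is 37 mm above this point.
- cap_mid (a point): On the pin's axis, level with the top of the joint's round steel cap (34 mm across, 5 mm thick, fixed, lying off centre), z up. Through the cap goes a knock-out hole of 8 mm diameter: its centre lies 5.5 mm from this point in a direction that differs each time and is not measured; find it by feel or sight. A miss stops on the cap at this level. More than 30 N from the punch spoils the joint.
- joint_block: The fixed joint; origin at the centre of its underside, z up, cap top 94 mm above it on the axis. An aluminium boss 56 mm square, 29 mm high under the cap, between two grey cheeks (18 mm thick, 92 mm over both in y, tops 7 mm below the cap's top) over a dark tray open along x. The boss's underside is 34 mm below the cap's top.  A 14 mm tube, the lamp arm, leaves the boss to -x at 75 mm height.
- pin_mid (a point): Centre of the plain steel pivot pin (20 mm diameter, 30 mm long, 0.075 kg, axis z), rusted into the joint's bore under the cap. It starts with its top 8 mm below the cap's top and its lower end 4 mm below the boss. It goes only downwards, needs a push of about 6 to 20 N (varies; off-centre does no harm), and after some 16 mm of travel comes loose and falls.
- tray (a point): Centre of the tray floor under the joint, 86 mm below cap_mid, z up, x along the tray. The tray is 120 mm long in x and 90 mm in y, rims 10 mm high; 56 mm of clear width lie between the cheeks.
- reel: Bystander: reel of solder wire, 54 mm diameter, 40 mm high, origin at the centre of its underside.
- mug: Bystander: white mug, 76 mm diameter, 85 mm high, origin at the centre of its underside.
- phone: Bystander: phone lying flat, 70 x 140 x 9 mm, origin at the centre of its underside.
Mind the look-alikes: they are no part of the job. Of the things shaped like the part that bears stand_hole, the wooden one is meant.

How it is judged:
On the way, in this order (a step that is already met when the one before it is completed fails the run):
1. the punch is lifted clear of its stand (z of punch_tip in the frame of stand_hole above 0.004 m), for 0.05 s.
2. the punch's nose is through the cap and has pushed the pin down by 3 mm (contact force between punch and pin above 0.5 N and z of pin_mid in the frame of cap_mid below -0.026 m and z of punch_tip in the frame of cap_mid below -0.008 m and horizontal distance between punch_tip and cap_mid below 0.009 m), for 0.02 s.
3. the pin has dropped into the tray (z of pin_mid in the frame of tray below 0.02 m), for 0.1 s.
At the end, for the whole second after the job is handed in: The pin lies in the tray under the joint (its centre less than 20 mm above the tray floor and inside the tray's rims) and the punch stands upright (within 0.1 rad) in the stand's hole, within 8 mm of its axis and seated to 3 mm, released; both at rest (z of pin_mid in the frame of tray below 0.02 m and x of pin_mid in the frame of tray between -0.06 and 0.06 m and y of pin_mid in the frame of tray between -0.045 and 0.045 m and z of punch_mid in the frame of stand_hole below 0.04 m and horizontal distance between punch_mid and stand_hole below 0.008 m and angle between punch_mid's own z axis and vertical below 0.1 rad and linear speed of punch below 0.02 m/s and linear speed of pin below 0.05 m/s); the robot touches nothing.
It fails at once if the punch bears on the joint or its cap with more than 30 N (contact force between punch and joint_block above 30 N).
It fails at once if the fingers or the arm touch the pin (contact force between any of the fingers, the arm and pin above 0.5 N).
It fails at once if the reel, mug or phone is moved by more than 20 mm (distance of any of reel, mug, phone from where it was at the start of the episode above 0.02 m).
It also fails if it takes over 72 s, if anything falls off the work surface, if the arm or the gripper's body presses on something with over 40 N, if the wrist force passes 120 N, or if a joint passes its speed limit or range.

## Working session

There is one attempt and no reset: what is moved stays moved. The work goes in short steps, Python scripts to look and compute and a tool call to move; the robot and the scene stay as the last step left them, time stands still between calls to the robot, and variables do not carry over. Pictures are saved under pics/ and viewed, at most 10 in all, crops included, and the job is handed in when it is done.

Besides the shell and the picture viewer there is one more tool, called after "Call:" as name([rows], argument=value, ...), one row to a line, values as JSON. arm_command: Moves the arm, as the interface text tells. Its arguments: {"type":"object","properties":{"targets":{"type":"array","items":{"type":"array","items":{"type":"array","items":{"type":"number"}}}},"jaw":{"type":"number"},"newtons":{"type":"number"}},"required":["targets"]}

```bash
mkdir -p pics
cat > h.py <<'E'
import numpy as np, cv2
from scipy.spatial.transform import Rotation as R
from cell import arm
def cam(n):
    s=arm.observe(); im=arm.get_image(n)
    if 'xyz' in im:
        r=np.array(im['rotation']); r=r if r.shape==(3,3) else R.from_rotvec(r).as_matrix() if r.size==3 else R.from_quat(r).as_matrix()
        im['R']=r; im['t']=np.array(im['xyz'])
    else:
        T=np.eye(4);T[:3,:3]=R.from_rotvec(s['ee_rot']).as_matrix();T[:3,3]=s['position'];T=T@np.array(im['T_tool_cam']);im['R']=T[:3,:3];im['t']=T[:3,3]
    return im
def ray(im,u,v):
    return im['R']@np.array([(u-im['cx'])/im['fx'],(v-im['cy'])/im['fy'],1.])
def onz(im,u,v,z):
    d=ray(im,u,v);return im['t']+d*(z-im['t'][2])/d[2]
def pt(im,u,v):
    return im['t']+ray(im,u,v)*im['z_map'][int(round(v)),int(round(u))]
def cloud(im):
    v,u=np.mgrid[0:384,0:512];d=np.stack([(u-im['cx'])/im['fx'],(v-im['cy'])/im['fy'],np.ones(u.shape)],-1)*im['z_map'][...,None]
    return d@im['R'].T+im['t']
def save(im,n,crop=None,k=1):
    p=im['pixels'][...,::-1]
    if crop: p=p[crop[1]:crop[3],crop[0]:crop[2]]
    cv2.imwrite('pics/'+n,cv2.resize(p,None,fx=k,fy=k,interpolation=cv2.INTER_CUBIC))
E
python3 - <<'E'
from h import *
s=arm.observe();print(s)
a=cam('scene');b=cam('side')
print(a['t'],a['R'],a['fx'],b['t'],b['R'])
cv2.imwrite('pics/a.png',np.vstack([a['pixels'],b['pixels']])[...,::-1][:, :]) if 0 else None
save(a,'scene.png',k=1.5);save(b,'side.png',k=1.5)
E
```

```text
{'clock': 0.0, 'joints': array([ 1.03337259,  0.43527847,  0.02495026,  1.57408868, -0.0115694 ,
        1.13397108, -0.07509873]), 'dq': array([-0.00130205, -0.00048212, -0.00139567, -0.00104106,  0.00027816,
       -0.00039518, -0.00044758]), 'joint_efforts': array([ 7.08378211e-04, -6.67844439e+01,  9.85503606e-01, -3.14454317e+01,
       -6.04390120e-02,  4.30481869e-02,  1.52814414e-04]), 'position': array([ 0.26303755, -0.56643468,  0.24491346]), 'ee_rot': array([-3.06616408e+00, -6.77270102e-01,  7.91619732e-04]), 'force': array([-1.17317106, -0.34904993, -0.1116752 ]), 'ft_torque': array([-0.00411391,  0.0339009 , -0.04406144]), 'gripper_force': 0.0, 'width': 0.9994228662145151}
[ 0.95521483 -0.65330951  0.78306118] [[ 0.82641937  0.38864169 -0.40741707]
 [ 0.56298361 -0.58188168  0.58690984]
 [-0.0089709  -0.71440279 -0.69967719]] 412.4270129559941 [0.27546842 0.4880008  0.70889444] [[-0.87184365 -0.36163368  0.33031763]
 [-0.48945375  0.61852073 -0.61470898]
 [ 0.01799117 -0.69760532 -0.71625633]]
```

View pics/scene.png

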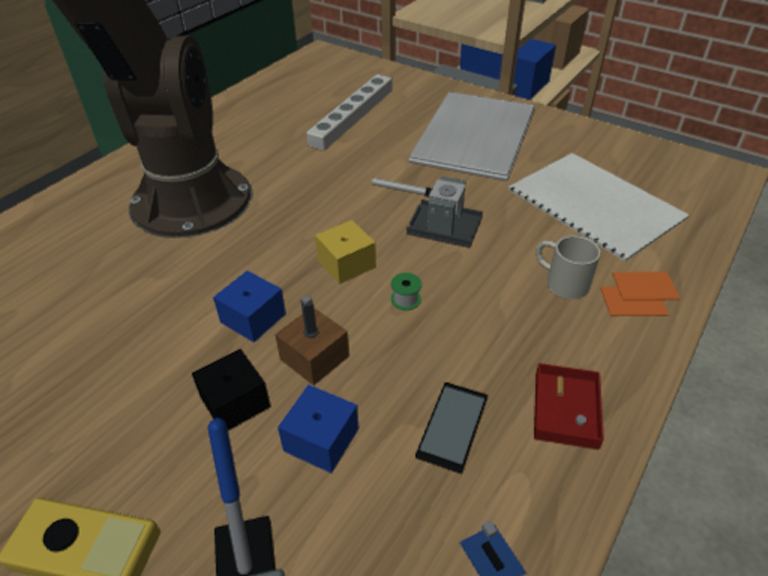

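View pics/side.png

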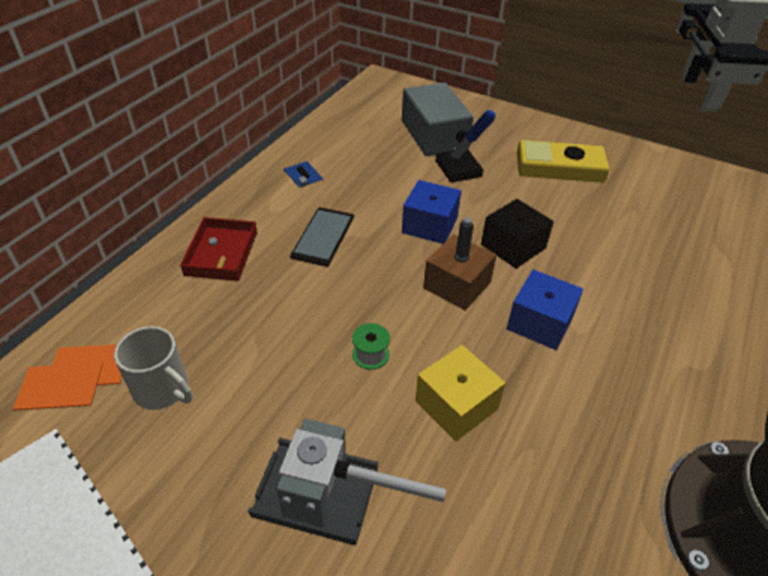

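The wooden stand with the punch is the brown block at scene (313,338) and side (460,268) in the enlarged views. The look-alikes are yellow (346,250), blue (250,305), blue (318,427) and black (231,388). The joint is at scene (447,205) and side (312,460). Next I measure the stand, punch and cap.

Run:
```python
from h import *
a=cam('scene');b=cam('side')
for n,im,wp,cp in (('scene',a,(209,226),(298,126)),('side',b,(306,178),(208,300))):
    c=cloud(im); hsv=cv2.cvtColor(im['pixels'],cv2.COLOR_RGB2HSV)
    v,u=np.mgrid[0:384,0:512]
    near=(abs(u-wp[0])<45)&(abs(v-wp[1])<60)
    top=near&(abs(c[...,2]-.062)<.006)&(hsv[...,1]>90)&(hsv[...,0]<16)
    P=c[top];print(n,'top n',len(P),P.mean(0),cv2.minAreaRect((P[:,:2]*1000).astype(np.float32)))
    pu=near&(c[...,2]>.075)&(c[...,2]<.16)&(hsv[...,1]<90); P=c[pu]
    # restrict near
    m=np.median(P,0);P=P[np.linalg.norm(P[:,:2]-m[:2],axis=1)<.03]
    print(' punch',len(P),P[:,2].max(),P.mean(0))
    sh=P[(P[:,2]>.08)&(P[:,2]<.125)];print(' shank',sh.mean(0),cv2.minAreaRect((sh[:,:2]*1000).astype(np.float32)))
    near=(abs(u-cp[0])<45)&(abs(v-cp[1])<60)
    J=c[near]; h=np.histogram(J[:,2],np.arange(.0,.13,.003));print(' joint hist',[(round(x,3),int(k)) for x,k in zip(h[1],h[0]) if k])
    save(im,n+'_c.png',(cp[0]-40,cp[1]-40,cp[0]+40,cp[1]+30),7)
i=np.vstack([cv2.imread('pics/'+f)[:, :] for f in('scene_c.png','side_c.png')])
cv2.imwrite('pics/crops.png',cv2.resize(i,None,fx=.6,fy=.6))
```

```text
scene top n 789 [ 0.50010613 -0.1982519   0.06114268] ((495.7614440917969, -192.88430786132812), (82.4926986694336, 82.2767562866211), 82.57633209228516)
 punch 164 0.1391531390230374 [ 0.49880431 -0.19686958  0.11045717]
 shank [ 0.49948604 -0.19762183  0.10278521] ((497.0511169433594, -198.3750457763672), (20.069974899291992, 11.33825969696045), 16.65096092224121)
 joint hist [(np.float64(0.0), 1857), (np.float64(0.003), 189), (np.float64(0.006), 365), (np.float64(0.009), 192), (np.float64(0.012), 126), (np.float64(0.015), 802), (np.float64(0.018), 1675), (np.float64(0.021), 310), (np.float64(0.024), 17), (np.float64(0.027), 20), (np.float64(0.03), 14), (np.float64(0.033), 13), (np.float64(0.036), 39), (np.float64(0.039), 44), (np.float64(0.042), 21), (np.float64(0.045), 16), (np.float64(0.048), 17), (np.float64(0.051), 14), (np.float64(0.054), 14), (np.float64(0.057), 19), (np.float64(0.06), 19), (np.float64(0.063), 20), (np.float64(0.066), 11), (np.float64(0.069), 37), (np.float64(0.072), 50), (np.float64(0.075), 54), (np.float64(0.078), 78), (np.float64(0.081), 62), (np.float64(
[... 628 characters left out ...]
.float64(0.015), 290), (np.float64(0.018), 277), (np.float64(0.021), 26), (np.float64(0.024), 25), (np.float64(0.027), 19), (np.float64(0.03), 25), (np.float64(0.033), 25), (np.float64(0.036), 28), (np.float64(0.039), 26), (np.float64(0.042), 28), (np.float64(0.045), 24), (np.float64(0.048), 28), (np.float64(0.051), 23), (np.float64(0.054), 23), (np.float64(0.057), 18), (np.float64(0.06), 22), (np.float64(0.063), 34), (np.float64(0.066), 28), (np.float64(0.069), 40), (np.float64(0.072), 66), (np.float64(0.075), 76), (np.float64(0.078), 137), (np.float64(0.081), 177), (np.float64(0.084), 337), (np.float64(0.087), 884), (np.float64(0.09), 192), (np.float64(0.093), 222), (np.float64(0.096), 8)]
```

View pics/crops.png

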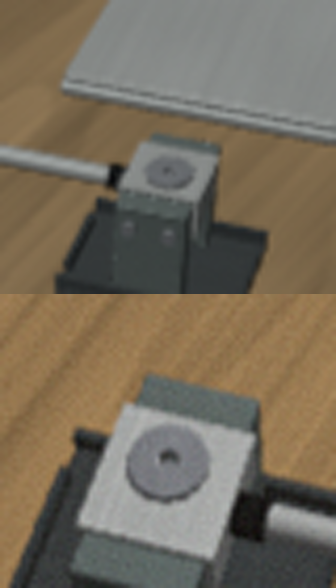

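The crops show the cap at scene pixel (298,127) and side pixel (208,300), in original pixels. A small hole lies near its centre. I compute positions and the tool axes.

Run:
```python
from h import *
a=cam('scene');b=cam('side')
print(onz(a,298.2,127,.094),onz(b,208,300,.094),onz(b,208,298.3,.094))
# joint boss corners in side crop
for p in ((128,402),(258,443),(212,560),(78,528)): print(onz(b,p[0]/4.2+168,(p[1]-294)/4.2+260,.089))
w=cam('wrist');print(w['T_tool_cam'],w['fx']);s=arm.observe();print(R.from_rotvec(s['ee_rot']).as_matrix(),s['position'])
```

```text
[0.50391572 0.20991176 0.094     ] [0.49828452 0.21584026 0.094     ] [0.50002948 0.21320674 0.094     ]
[0.5294452 0.1989521 0.089    ]
[0.4733774  0.18844957 0.089     ]
[0.46245038 0.24005092 0.089     ]
[0.51457152 0.25472076 0.089     ]
[[-1.33789676e-04 -9.56739745e-01 -2.90945086e-01  7.79319050e-02]
 [ 9.99999792e-01 -3.11443382e-04  5.64301038e-04  4.62355671e-04]
 [-6.30502153e-04 -2.90944950e-01  9.56739588e-01 -1.38695640e-01]
 [ 0.00000000e+00  0.00000000e+00  0.00000000e+00  1.00000000e+00]] 290.7035002374074
[[ 9.06969213e-01  4.21196872e-01 -2.03699423e-04]
 [ 4.21196919e-01 -9.06969152e-01  3.35322790e-04]
 [-4.35121829e-05 -3.89925016e-04 -9.99999923e-01]] [ 0.2632011  -0.56675158  0.24552744]
```

Call:
arm_command([
  [[0, 0, -0.035, 0, 0, 0], [0.046, -0.03, 0, 0, 0, 0], [0.046, -0.03, 0, 0, 0, 0], [0.046, -0.03, 0, 0, 0, 0], [0.046, -0.03, 0, 0, 0, 0], [0.046, -0.03, 0, 0, 0, 0], [0.046, -0.03, 0, 0, 0, 0], [0.046, -0.03, 0, 0, 0, 0], [0.045, -0.03, 0, 0, 0, 0], [0, 0, 0, 0, 0, 0]],
])

```text
clock: 1.6
position: [0.4973, -0.1897, 0.2808]
ee_rot: [-3.063, -0.689, -0.003]
force: [0.4, 0.2, -0.4]
width: 0.999
gripper_force: 0.0
```

Run:
```python
from h import *
s=arm.observe();print(s['position'],s['joints'],s['clock'])
w=cam('wrist');c=cloud(w)
save(w,'w1.png',k=1.5)
n=np.linalg.norm(c[...,:2]-[.495,-.195],axis=2)<.03
for lo,hi in((.134,.145),(.125,.133),(.09,.124)):
    m=n&(c[...,2]>lo)&(c[...,2]<hi);P=c[m]
    if len(P)>3: vv,uu=np.nonzero(m);print(lo,len(P),P.mean(0),cv2.minAreaRect((P[:,:2]*1000).astype(np.float32)),uu.mean(),vv.mean())
m=(np.linalg.norm(c[...,:2]-[.495,-.195],axis=2)<.07)&(abs(c[...,2]-.062)<.004);P=c[m];print(cv2.minAreaRect((P[:,:2]*1000).astype(np.float32)),P[:,2].mean())
```

```text
[ 0.49726843 -0.1897177   0.28084701] [ 0.41061744  0.26651303 -0.18313818  1.7356443   0.05039007  1.14339833
 -0.91525655] 1.6
0.134 119 [ 0.49266435 -0.19366106  0.13682298] ((492.5069580078125, -193.68846130371094), (11.818326950073242, 11.213706970214844), 25.780963897705078) 258.5378151260504 190.47899159663865
0.125 117 [ 0.49481487 -0.19256473  0.1297993 ] ((492.3800048828125, -193.71327209472656), (15.761364936828613, 16.011817932128906), 55.850860595703125) 258.45299145299145 186.31623931623932
0.09 121 [ 0.49776504 -0.19093676  0.1080315 ] ((497.49432373046875, -192.05482482910156), (9.688055038452148, 20.1063232421875), 16.424842834472656) 258.20661157024796 178.13223140495867
((492.04168701171875, -194.13648986816406), (80.2535171508789, 80.4435043334961), 82.43396759033203) 0.061886219482179636
```

View pics/w1.png

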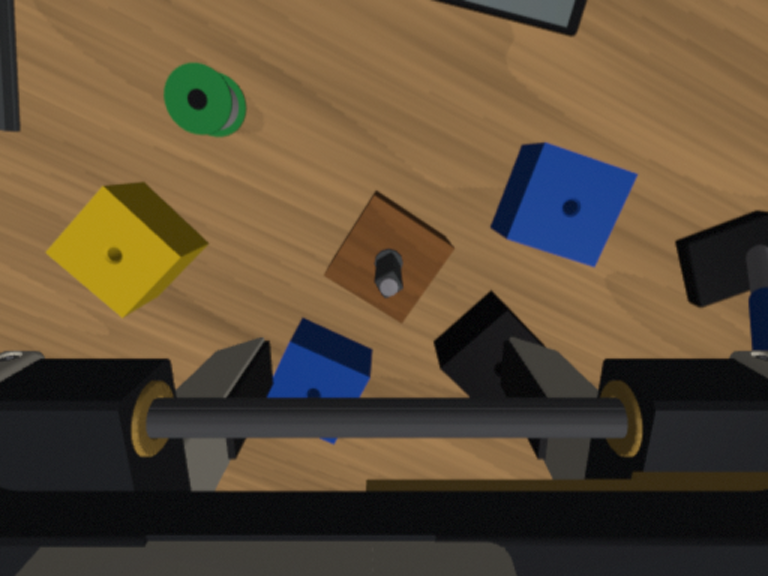

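The wrist view shows the punch head at (389,287) in the wooden stand, and its axis measures about (0.492,-0.194). Shank edges lie at roughly 59°. I turn and descend above it.

```bash
cat >> h.py <<'E'
def go(p,yaw):
    s=arm.observe();A=R.from_rotvec(s['ee_rot']);y=np.radians(yaw)
    B=R.from_matrix(np.array([[np.cos(y),np.sin(y),0],[np.sin(y),-np.cos(y),0],[0,0,-1]]))
    print('turn',(A.inv()*B).as_rotvec().round(4),'shift before turn',A.inv().apply(np.array(p)-s['position']).round(4),'after',B.inv().apply(np.array(p)-s['position']).round(4))
E
python3 -c "
from h import *
go([.4923,-.1937,.2],59)"
```

```text
turn [-2.000e-04 -4.000e-04 -5.907e-01] shift before turn [-0.0037 -0.0005  0.0807] after [-0.0028 -0.0025  0.0807]
```

Call:
arm_command([
  [[-0.0037, -0.0005, 0, 0, 0, -0.15], [0, 0, 0, 0, 0, -0.15], [0, 0, 0.04, 0, 0, -0.15], [0, 0, 0.04, 0, 0, -0.14], [0, 0, 0, 0, 0, 0], [0, 0, 0, 0, 0, 0]],
])

```text
clock: 2.4
position: [0.4918, -0.1968, 0.2021]
ee_rot: [2.741, 1.533, 0.001]
force: [-0.1, -0.3, 0.5]
width: 0.999
gripper_force: 0.0
```

Run:
```python
from h import *
s=arm.observe();print(s['position'],s['joints'],s['clock'],R.from_rotvec(s['ee_rot']).as_matrix().round(4).tolist())
w=cam('wrist');c=cloud(w)
save(w,'w2.png',(190,120,350,240),5)
n=np.linalg.norm(c[...,:2]-[.4923,-.1937],axis=2)<.03
for lo,hi in((.134,.145),(.127,.133),(.09,.124)):
    m=n&(c[...,2]>lo)&(c[...,2]<hi);P=c[m]
    if len(P)>3: vv,uu=np.nonzero(m);print(lo,len(P),P.mean(0),cv2.minAreaRect((P[:,:2]*1000).astype(np.float32)),uu.mean(),vv.mean())
m=(np.linalg.norm(c[...,:2]-[.495,-.195],axis=2)<.07)&(abs(c[...,2]-.062)<.004);P=c[m];print(cv2.minAreaRect((P[:,:2]*1000).astype(np.float32)),P[:,2].mean())
go([.4925,-.1937,.105],59)
```

```text
[ 0.49181751 -0.19678761  0.20208022] [ 0.49051998  0.34242099 -0.2726326   1.84534344  0.11056061  0.96709571
 -0.38039439] 2.4 [[0.5232, 0.8522, 0.0012], [0.8522, -0.5232, -0.0007], [0.0, 0.0014, -1.0]]
0.134 227 [ 0.49263851 -0.19333795  0.13665045] ((492.6408386230469, -193.683837890625), (12.610444068908691, 12.00279712677002), 58.69611740112305) 255.75770925110132 208.03964757709252
0.127 189 [ 0.49414838 -0.19101096  0.13024354] ((492.6811828613281, -193.51361083984375), (15.511392593383789, 15.709717750549316), 56.277259826660156) 255.87301587301587 201.74074074074073
0.09 204 [ 0.49670467 -0.18742469  0.10784247] ((496.37640380859375, -187.92520141601562), (2.2348086833953857, 15.843908309936523), 56.4947624206543) 256.3333333333333 188.24019607843138
((492.21728515625, -193.99819946289062), (80.4809341430664, 80.23172760009766), 82.44023132324219) 0.061898067410227006
turn [ 0.0024 -0.0003 -0.0086] shift before turn [ 0.0025 -0.0015  0.0975] after [ 0.0026 -0.0013  0.0975]
```

View pics/w2.png

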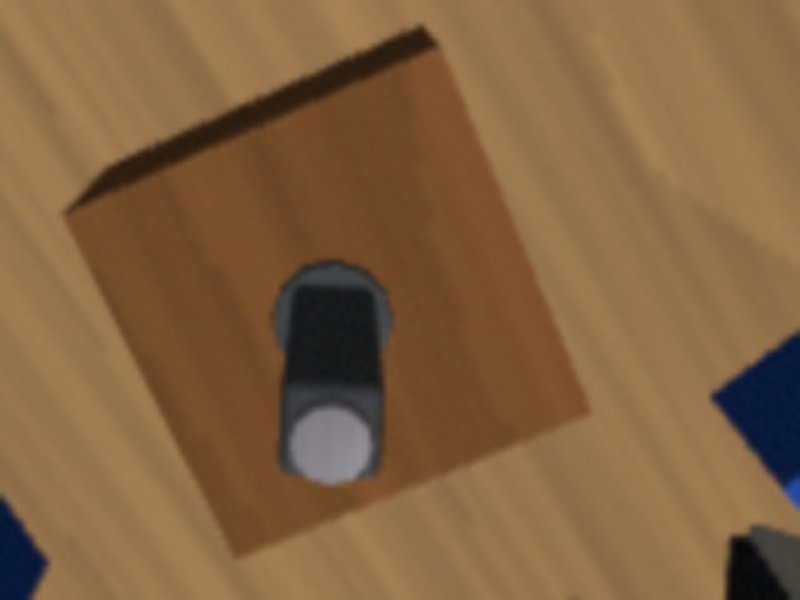

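The close crop shows the punch in the wooden stand, head at (331,443) and shank nearly aligned with the jaws. I descend to grasp it.

Call:
arm_command([
  [[0.0025, -0.0015, 0.02, 0.002, 0, 0.036], [0, 0, 0.03, 0, 0, 0], [0, 0, 0.03, 0, 0, 0], [0, 0, 0.017, 0, 0, 0], [0, 0, 0, 0, 0, 0], [0, 0, 0, 0, 0, 0]],
], jaw=0.05)

```text
clock: 3.2
position: [0.4925, -0.1931, 0.1053]
ee_rot: [2.766, 1.489, 0.001]
force: [0.4, -0.1, 0.9]
width: 0.549
gripper_force: 0.0
```

Run:
```python
from h import *
s=arm.observe();print(s['position'],s['force'],R.from_rotvec(s['ee_rot']).as_matrix().round(4).tolist())
go([.4926,-.1937,.105],56.4)
```

```text
[ 0.49245639 -0.19310638  0.10527233] [ 0.42920069 -0.10113535  0.87246879] [[0.5505, 0.8348, 0.0006], [0.8348, -0.5505, 0.0001], [0.0004, 0.0004, -1.0]]
turn [ 0.0004 -0.0004  0.0035] shift before turn [-0.0004  0.0004  0.0003] after [-0.0004  0.0004  0.0003]
```

Call:
arm_command([
  [[0, 0, 0, 0, 0, 0], [0, 0, 0, 0, 0, 0], [0, 0, 0, 0, 0, 0], [0, 0, 0, 0, 0, 0], [0, 0, 0, 0, 0, 0]],
], jaw=0, newtons=55)

```text
clock: 3.82
position: [0.4916, -0.1929, 0.1039]
ee_rot: [-2.764, -1.49, 0.001]
force: [1.0, 0.0, 1.7]
width: 0.173
gripper_force: 55.0
```

Run:
```python
from h import *
s=arm.observe();print(s['clock'],s['position'],s['force'],s['width']*.0918,s['gripper_force'],R.from_rotvec(s['ee_rot']).as_matrix().round(4).tolist())
w=cam('wrist');c=cloud(w)
n=np.linalg.norm(c[...,:2]-[.4923,-.1937],axis=2)<.03
m=n&(c[...,2]>.134)&(c[...,2]<.145);P=c[m];print(len(P),cv2.minAreaRect((P[:,:2]*1000).astype(np.float32)) if len(P)>3 else '',P[:,2].max() if len(P) else 0)
```

```text
3.825 [ 0.49158539 -0.19285344  0.10388584] [1.01572456 0.03725483 1.72554771] 0.01587960855277707 54.99980807304382 [[0.5499, 0.8353, -0.0013], [0.8353, -0.5499, 0.0009], [0.0, -0.0015, -1.0]]
519 ((490.2799377441406, -195.12872314453125), (17.383758544921875, 20.601070404052734), 56.78797149658203) 0.14490061617297417
```

Call:
arm_command([
  [[0, 0, -0.01, 0, 0, 0], [0, 0, -0.03, 0, 0, 0], [0, 0, -0.04, 0, 0, 0], [0, 0, -0.04, 0, 0, 0], [0, 0, 0, 0, 0, 0]],
])

```text
clock: 4.5
position: [0.4931, -0.1932, 0.2271]
ee_rot: [2.763, 1.489, 0.005]
force: [-0.0, -0.1, -2.2]
width: 0.174
gripper_force: 55.0
```

Run:
```python
from h import *
s=arm.observe();print(s['position'],s['force'],s['width']*.0918)
go([.478,.18,.225],56.6)
```

```text
[ 0.49314051 -0.19316128  0.227075  ] [-0.01425957 -0.13424544 -2.22831174] 0.015996016264022205
turn [ 0.0035 -0.0014  0.0009] shift before turn [ 0.3034 -0.2178  0.0017] after [ 0.3032 -0.2181  0.0021]
```

Call:
arm_command([
  [[0.0375, -0.027, 0, 0, 0, 0], [0.0375, -0.027, 0, 0, 0, 0], [0.0375, -0.027, 0, 0, 0, 0], [0.038, -0.0275, 0, 0, 0, 0], [0.038, -0.0275, 0, 0, 0, 0], [0.038, -0.0275, 0, 0, 0, 0], [0.038, -0.0275, 0, 0, 0, 0], [0.038, -0.0275, 0, 0, 0, 0], [0, 0, 0, 0, 0, 0], [0, 0, 0, 0, 0, 0]],
])

```text
clock: 5.75
position: [0.4747, 0.1792, 0.2233]
ee_rot: [-2.764, -1.49, 0.005]
force: [-0.8, -1.0, -1.8]
width: 0.167
gripper_force: 55.0
```

Run:
```python
from h import *
s=arm.observe();print(s['position'],s['force'],s['clock'],R.from_rotvec(s['ee_rot']).as_matrix().round(4).tolist())
w=cam('wrist');c=cloud(w);save(w,'w3.png',(160,60,360,210),4)
n=np.linalg.norm(c[...,:2]-[.5,.213],axis=2)<.03
m=n&(abs(c[...,2]-.094)<.002);P=c[m];vv,uu=np.nonzero(m);print(len(P),P.mean(0),cv2.minEnclosingCircle((P[:,:2]*1000).astype(np.float32)),uu.min(),uu.max(),vv.min(),vv.max())
np.savez('w3.npz',c=c,p=w['pixels'])
go([.5,.213,.225],56.6)
```

```text
[0.47474829 0.17922055 0.2232659 ] [-0.75463487 -0.95460486 -1.77218543] 5.75 [[0.5495, 0.8355, -0.0034], [0.8355, -0.5495, -0.0002], [-0.002, -0.0028, -1.0]]
948 [0.49863294 0.21299976 0.09375145] ((498.3778076171875, 212.6485137939453), 16.81011390686035) 241 277 127 162
turn [-0.0025  0.0019 -0.0001] shift before turn [ 0.0425  0.0019 -0.0017] after [ 0.0425  0.0019 -0.0016]
```

View pics/w3.png

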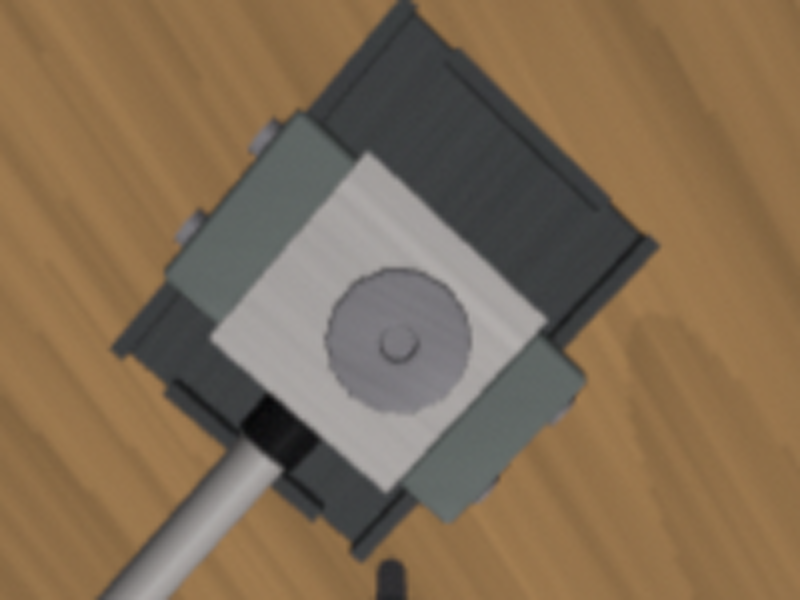

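The hole sits at crop (398,343), at the centre of the cap disc. The punch nose shows at (391,562). I check the offset from camera to tool using the tip.

Run:
```python
from h import *
s=arm.observe();w=cam('wrist')
R0=R.from_rotvec(s['ee_rot']).as_matrix();tip=s['position']+R0@[0,0,.0919];print('tip',tip)
print('tip seen',onz(w,160+391/4,60+565/4,tip[2]),'hole',onz(w,160+398/4,60+343/4,.094),'disc',onz(w,160+398.5/4,60+340/4,.094))
go([.4985,.2129,.205],56.6)
```

```text
tip [0.4747346  0.17858913 0.1315014 ]
tip seen [0.47490561 0.17820659 0.1315014 ] hole [0.49881755 0.21165042 0.094     ] disc [0.49929028 0.21216112 0.094     ]
turn [-0.0022  0.0015 -0.0009] shift before turn [0.0416 0.0004 0.0185] after [0.0416 0.0004 0.0186]
```

Call:
arm_command([
  [[0.021, 0, 0, -0.002, 0.0015, 0], [0.0205, 0.0003, 0.01, 0, 0, 0], [0, 0, 0.02, 0, 0, 0], [0, 0, 0, 0, 0, 0], [0, 0, 0, 0, 0, 0]],
])

```text
clock: 6.48
position: [0.4987, 0.2149, 0.1943]
ee_rot: [-2.765, -1.49, -0.002]
force: [-0.4, 0.4, -2.1]
width: 0.174
gripper_force: 55.0
```

```bash
cat > st.py <<'E'
from h import *
s=arm.observe();R0=R.from_rotvec(s['ee_rot']).as_matrix();print(s['clock'],'tip',(s['position']+R0@[0,0,.0919]).round(4),'F',s['force'].round(2),'tilt',R0[:2,2].round(4),s['joints'][-1].round(2))
e=np.array([.4988,.2123,.094])-(s['position']+R0@[0,0,.0919]);print('tool shift to hole',(R0.T@e).round(4))
E
python3 st.py
```

```text
6.475 tip [0.4988 0.2151 0.1024] F [-0.39  0.43 -2.11] tilt [0.0006 0.0014] -1.28
tool shift to hole [-0.0023  0.0015  0.0084]
```

Call:
arm_command([
  [[0, 0, 0, 0, 0, 0]],
])

```text
clock: 6.6
position: [0.4988, 0.2148, 0.1948]
ee_rot: [-2.765, -1.49, -0.004]
force: [-0.1, -0.8, -1.5]
width: 0.17
gripper_force: 55.0
```

Run:
```python
exec(open('st.py').read())
L=[]
for i in range(8):
    w=cam('wrist');s=arm.observe();R0=R.from_rotvec(s['ee_rot']).as_matrix();L.append(s['position']+R0@[0,0,.0919])
print(np.mean(L,0),np.std(L,0))
save(w,'w4.png',(190,130,320,240),6)
```

```text
6.6 tip [0.499  0.2149 0.1029] F [-0.07 -0.76 -1.5 ] tilt [0.0018 0.0017] -1.28
tool shift to hole [-0.0023  0.0013  0.0089]
[0.49876105 0.21462452 0.10266751] [1.43538091e-04 8.35118230e-05 1.79026630e-04]
```

View pics/w4.png

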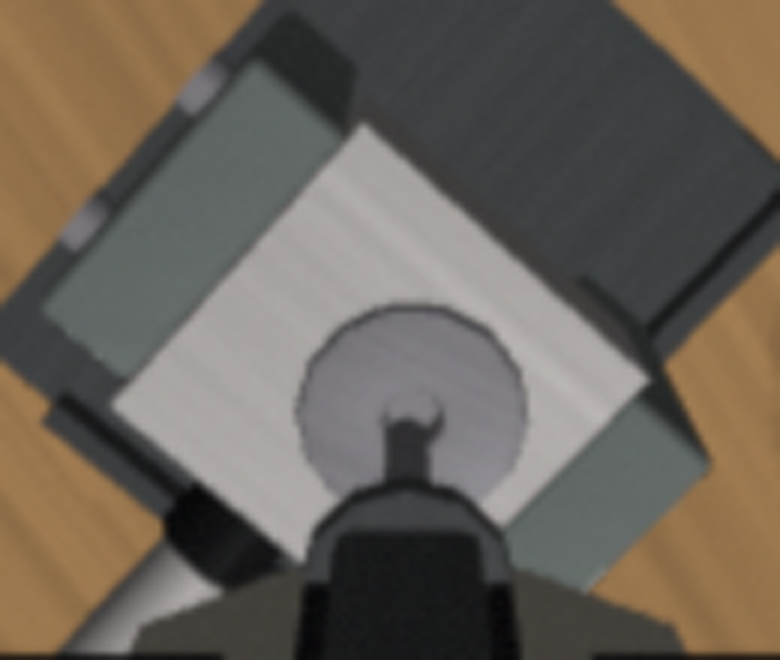

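Run:
```python
from h import *
s=arm.observe();w=cam('wrist');R0=R.from_rotvec(s['ee_rot']).as_matrix()
t=onz(w,190+407/6,130+423/6,.1027);h=onz(w,190+411.5/6,130+414.5/6,.094);print(t,h,R0.T@(h-t))
c=cloud(w);m=(np.linalg.norm(c[...,:2]-[.4988,.2125],axis=2)<.025)&(abs(c[...,2]-.094)<.002);P=c[m];print(cv2.minEnclosingCircle((P[:,:2]*1000).astype(np.float32)),P[:,2].mean())
```

```text
[0.49923028 0.21476883 0.1027    ] [0.4988986  0.21305934 0.094     ] [-0.00162429  0.00066111  0.00869753]
((498.59307861328125, 213.0563507080078), 16.660968780517578) 0.09371727250992358
```

Call:
arm_command([
  [[-0.0016, 0.0007, 0, 0, 0, 0], [0, 0, 0.005, 0, 0, 0], [0, 0, 0.002, 0, 0, 0], [0, 0, 0.001, 0, 0, 0], [0, 0, 0.001, 0, 0, 0], [0, 0, 0.001, 0, 0, 0], [0, 0, 0, 0, 0, 0]],
])

```text
clock: 7.92
position: [0.4981, 0.2128, 0.1841]
ee_rot: [-2.765, -1.49, -0.002]
force: [0.3, 0.1, -1.5]
width: 0.17
gripper_force: 55.0
```

```bash
python3 st.py
```

```text
7.925 tip [0.4982 0.2129 0.0922] F [ 0.25  0.06 -1.52] tilt [0.0007 0.0011] -1.28
tool shift to hole [-0.0001  0.0008 -0.0018]
```

Call:
arm_command([
  [[0, 0, 0.001, 0, 0, 0], [0, 0, 0.001, 0, 0, 0], [0, 0, 0.001, 0, 0, 0], [0, 0, 0.001, 0, 0, 0], [0, 0, 0, 0, 0, 0]],
])

```text
clock: 8.55
position: [0.4981, 0.2127, 0.1801]
ee_rot: [-2.765, -1.49, -0.002]
force: [0.1, 0.3, -2.0]
width: 0.17
gripper_force: 55.0
```

```bash
python3 st.py
```

```text
8.55 tip [0.4982 0.2128 0.0882] F [ 0.08  0.26 -1.96] tilt [0.0007 0.0011] -1.28
tool shift to hole [-0.0001  0.0008 -0.0058]
```

Through the cap freely. Now I push the pin in small steps.

Call:
arm_command([
  [[0, 0, 0.001, 0, 0, 0], [0, 0, 0.001, 0, 0, 0], [0, 0, 0.001, 0, 0, 0], [0, 0, 0.001, 0, 0, 0], [0, 0, 0, 0, 0, 0]],
])

```text
clock: 9.18
position: [0.4983, 0.2128, 0.177]
ee_rot: [-2.765, -1.49, -0.003]
force: [-2.6, -2.6, 7.4]
width: 0.172
gripper_force: 55.0
```

```bash
python3 st.py
```

```text
9.175 tip [0.4984 0.2129 0.0851] F [-2.64 -2.6   7.43] tilt [0.0015 0.0011] -1.29
tool shift to hole [-0.0003  0.0007 -0.0089]
```

Call:
arm_command([
  [[0, 0, 0.001, 0, 0, 0], [0, 0, 0.001, 0, 0, 0], [0, 0, 0.001, 0, 0, 0], [0, 0, 0, 0, 0, 0]],
])

```text
clock: 9.68
position: [0.4985, 0.2128, 0.1747]
ee_rot: [2.765, 1.49, 0.004]
force: [-3.6, -2.7, 14.8]
width: 0.171
gripper_force: 55.0
```

```bash
python3 st.py
```

```text
9.675 tip [0.4987 0.2128 0.0828] F [-3.58 -2.67 14.85] tilt [0.0023 0.001 ] -1.29
tool shift to hole [-0.0004  0.0004 -0.0112]
```

Call:
arm_command([
  [[0, 0, 0.001, 0, 0, 0], [0, 0, 0.001, 0, 0, 0], [0, 0, 0.001, 0, 0, 0], [0, 0, 0.001, 0, 0, 0]],
])

```text
clock: 10.18
position: [0.4988, 0.2128, 0.171]
ee_rot: [2.765, 1.49, 0.005]
force: [-4.2, -4.5, 18.3]
width: 0.168
gripper_force: 55.0
```

```bash
python3 st.py
```

```text
10.175 tip [0.499  0.2129 0.0791] F [-4.22 -4.55 18.25] tilt [0.0029 0.0011] -1.29
tool shift to hole [-0.0006  0.0001 -0.0149]
```

Call:
arm_command([
  [[-0.0005, 0, 0.001, 0, 0, 0], [0, 0, 0.001, 0, 0, 0], [0, 0, 0.001, 0, 0, 0], [0, 0, 0.001, 0, 0, 0]],
])

```text
clock: 10.68
position: [0.4989, 0.2126, 0.1672]
ee_rot: [2.765, 1.49, 0.006]
force: [-3.5, -3.4, 18.9]
width: 0.173
gripper_force: 55.0
```

```bash
python3 st.py
```

```text
10.675 tip [0.4992 0.2127 0.0753] F [-3.53 -3.44 18.89] tilt [0.0037 0.0015] -1.29
tool shift to hole [-0.0005 -0.     -0.0187]
```

Call:
arm_command([
  [[-0.0004, -0.0003, 0.001, 0, 0, 0], [0, 0, 0.001, 0, 0, 0], [0, 0, 0.001, 0, 0, 0], [0, 0, 0.001, 0, 0, 0], [0, 0, 0.001, 0, 0, 0], [0, 0, 0, 0, 0, 0], [0, 0, 0, 0, 0, 0]],
])

```text
clock: 11.55
position: [0.4988, 0.2124, 0.162]
ee_rot: [2.765, 1.49, 0.007]
force: [-1.0, -3.1, 13.4]
width: 0.169
gripper_force: 55.0
```

```bash
python3 st.py
```

```text
11.55 tip [0.4992 0.2125 0.0701] F [-1.04 -3.06 13.39] tilt [0.0041 0.0018] -1.3
tool shift to hole [-0.0003 -0.0001 -0.0239]
```

Call:
arm_command([
  [[0, 0, 0.001, 0, 0, 0], [0, 0, 0.001, 0, 0, 0], [0, 0, 0.001, 0, 0, 0], [0, 0, 0.001, 0, 0, 0], [0, 0, 0, 0, 0, 0], [0, 0, 0, 0, 0, 0]],
])

```text
clock: 12.3
position: [0.4974, 0.2122, 0.156]
ee_rot: [-2.765, -1.49, -0.002]
force: [0.2, 0.8, -1.9]
width: 0.167
gripper_force: 55.0
```

```bash
python3 st.py
```

```text
12.3 tip [0.4974 0.2124 0.0641] F [ 0.16  0.77 -1.88] tilt [0.0006 0.0012] -1.3
tool shift to hole [ 0.0008  0.0012 -0.0299]
```

The pin has dropped (force gone). I retract straight up.

Call:
arm_command([
  [[0, 0, -0.005, 0, 0, 0], [0, 0, -0.01, 0, 0, 0], [0, 0, -0.015, 0, 0, 0], [0, 0, -0.02, 0, 0, 0], [0, 0, -0.02, 0, 0, 0], [0, 0, 0, 0, 0, 0]],
])

```text
clock: 13.05
position: [0.498, 0.2127, 0.2283]
ee_rot: [-2.765, -1.49, -0.007]
force: [-0.5, 0.4, -2.7]
width: 0.169
gripper_force: 55.0
```

Run:
```python
from h import *
s=arm.observe();print(s['clock'],s['position'],s['force'])
a=cam('scene');b=cam('side');w=cam('wrist')
pics=[cv2.resize(i['pixels'][y0:y0+75,x0:x0+100],(400,300),interpolation=cv2.INTER_CUBIC) for i,x0,y0 in((a,250,95),(b,160,265))]
W=cv2.resize(w['pixels'][100:250,156:356],(400,300));cv2.imwrite('pics/m.png',np.hstack([pics[0],W])[...,::-1])
go([.4916,-.1929,.225],56.6)
```

```text
13.05 [0.49802809 0.21265602 0.22832814] [-0.47145606  0.36490933 -2.70162064]
turn [-0.0003 -0.0005  0.0008] shift before turn [-0.341   0.2181  0.0005] after [-0.3408  0.2183  0.0007]
```

View pics/m.png

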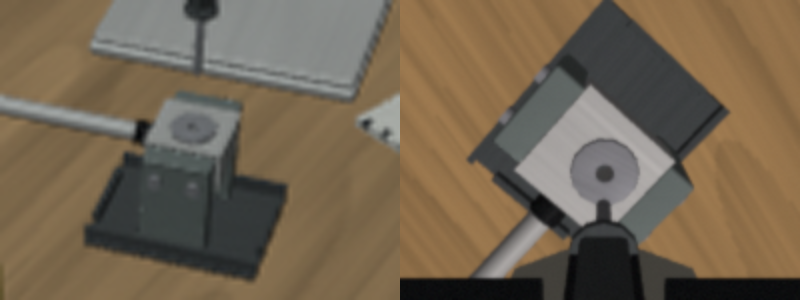

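The hole now looks dark at wrist crop (605,174), so the pin is out and nothing lies outside the tray. I return to the stand.

Call:
arm_command([
  [[-0.0426, 0.0273, 0, 0, 0, 0], [-0.0426, 0.0273, 0, 0, 0, 0], [-0.0426, 0.0273, 0, 0, 0, 0], [-0.0426, 0.0273, 0, 0, 0, 0], [-0.0426, 0.0273, 0, 0, 0, 0], [-0.0426, 0.0273, 0, 0, 0, 0], [-0.0426, 0.0273, 0, 0, 0, 0], [-0.0426, 0.0273, 0, 0, 0, 0], [0, 0, 0, 0, 0, 0], [0, 0, 0, 0, 0, 0]],
])

```text
clock: 14.45
position: [0.492, -0.1919, 0.2249]
ee_rot: [-2.763, -1.489, -0.001]
force: [1.3, 0.7, -1.3]
width: 0.173
gripper_force: 55.0
```

```bash
python3 -c "
from h import *
exec(open('st.py').read())
print(s['position']);go([.4920,-.1933,.165],56.6)"
```

```text
14.45 tip [ 0.4919 -0.1917  0.133 ] F [ 1.34  0.68 -1.29] tilt [-0.0007  0.0023] -0.41
tool shift to hole [ 0.3412 -0.2164  0.0399]
[ 0.49199747 -0.19194708  0.22488084]
turn [-0.0018 -0.0016  0.0007] shift before turn [-0.0012  0.0009  0.0599] after [-0.0011  0.0007  0.0599]
```

Call:
arm_command([
  [[-0.0012, 0.001, 0.02, -0.0015, -0.0015, 0], [0, 0, 0.02, 0, 0, 0], [0, 0, 0.018, 0, 0, 0], [0, 0, 0, 0, 0, 0], [0, 0, 0, 0, 0, 0]],
])

```text
clock: 15.08
position: [0.4931, -0.1933, 0.1682]
ee_rot: [2.763, 1.492, 0.002]
force: [0.5, -0.6, -0.8]
width: 0.17
gripper_force: 55.0
```

```bash
python3 -c "
from h import *
exec(open('st.py').read())
print(s['position']);go([.4920,-.1933,.11],56.6)"
```

```text
15.075 tip [ 0.4933 -0.1933  0.0763] F [ 0.54 -0.57 -0.77] tilt [ 0.0017 -0.0007] -0.44
tool shift to hole [ 0.3422 -0.2179 -0.0179]
[ 0.49314925 -0.19327123  0.16824191]
turn [ 0.0018 -0.0004  0.0024] shift before turn [-0.0007 -0.0011  0.0582] after [-0.0007 -0.0009  0.0582]
```

Call:
arm_command([
  [[-0.0004, -0.0006, 0.006, 0, 0, 0], [0, 0, 0.008, 0, 0, 0], [0, 0, 0.01, 0, 0, 0], [0, 0, 0.01, 0, 0, 0], [0, 0, 0.01, 0, 0, 0], [0, 0, 0.01, 0, 0, 0], [0, 0, 0.004, 0, 0, 0], [0, 0, 0, 0, 0, 0], [0, 0, 0, 0, 0, 0]],
])

```text
clock: 16.2
position: [0.4923, -0.1943, 0.11]
ee_rot: [2.764, 1.49, 0.002]
force: [-0.5, 0.1, -1.8]
width: 0.172
gripper_force: 55.0
```

```bash
python3 -c "
from h import *
exec(open('st.py').read())
print(s['position']);go([.4920,-.1933,.104],56.6)"
```

```text
16.2 tip [ 0.4924 -0.1944  0.0181] F [-0.51  0.08 -1.79] tilt [ 0.0018 -0.0011] -0.47
tool shift to hole [ 0.3432 -0.2181 -0.0763]
[ 0.4922788  -0.19426817  0.10996928]
turn [ 0.002  -0.0001  0.0009] shift before turn [ 0.0007 -0.0008  0.006 ] after [ 0.0007 -0.0008  0.006 ]
```

Call:
arm_command([
  [[0.0006, -0.0002, 0.002, 0, 0, 0], [0, 0, 0.002, 0, 0, 0], [0, 0, 0.001, 0, 0, 0], [0, 0, 0.001, 0, 0, 0], [0, 0, 0, 0, 0, 0]],
])

```text
clock: 16.82
position: [0.4922, -0.1936, 0.1039]
ee_rot: [2.764, 1.49, 0.001]
force: [-1.2, 0.5, 3.2]
width: 0.174
gripper_force: 55.0
```

Seated at the original height with light contact, so I release.

Call:
arm_command([
  [[0, 0, 0, 0, 0, 0], [0, 0, 0, 0, 0, 0], [0, 0, 0, 0, 0, 0], [0, 0, 0, 0, 0, 0], [0, 0, -0.02, 0, 0, 0], [0, 0, -0.04, 0, 0, 0], [0, 0, -0.04, 0, 0, 0], [0, 0, 0, 0, 0, 0], [0, 0, 0, 0, 0, 0]],
], jaw=0.06)

```text
clock: 17.95
position: [0.4917, -0.1935, 0.2032]
ee_rot: [2.765, 1.49, 0.0]
force: [-0.3, -0.3, -0.8]
width: 0.654
gripper_force: 0.0
```

Run:
```python
from h import *
s=arm.observe();print(s['clock'],s['position'],s['force'],s['width'])
w=cam('wrist');c=cloud(w)
n=np.linalg.norm(c[...,:2]-[.4923,-.1937],axis=2)<.03
for lo,hi in((.134,.145),(.127,.133)):
    P=c[n&(c[...,2]>lo)&(c[...,2]<hi)];print(len(P),P[:,2].mean(),cv2.minAreaRect((P[:,:2]*1000).astype(np.float32)))
for nm,bx in(('side',(250,270,160,110)),('scene',(300,40,0,0))):
    im=cam(nm);c=cloud(im)
    d=np.linalg.norm(c[...,:2]-[.4985,.2127],axis=2);m=(d<.04)&(c[...,2]<.05)&(c[...,2]>.012)
    P=c[m];print(nm,len(P),P.mean(0) if len(P) else '')
im=cam('side');save(im,'end.png',(130,120,370,300),3)
```

```text
17.95 [ 0.49170757 -0.19354434  0.20321559] [-0.31894936 -0.27833922 -0.80079846] 0.6536413091708069
220 0.1366672523942471 ((491.8984375, -193.8178253173828), (12.573603630065918, 11.91781234741211), 20.881742477416992)
193 0.13014933709970844 ((492.3190002441406, -193.72735595703125), (16.197847366333008, 15.715497970581055), 56.73945236206055)
side 9 [0.48240699 0.17836743 0.03619375]
scene 48 [0.51043068 0.18405275 0.03143137]
```

View pics/end.png

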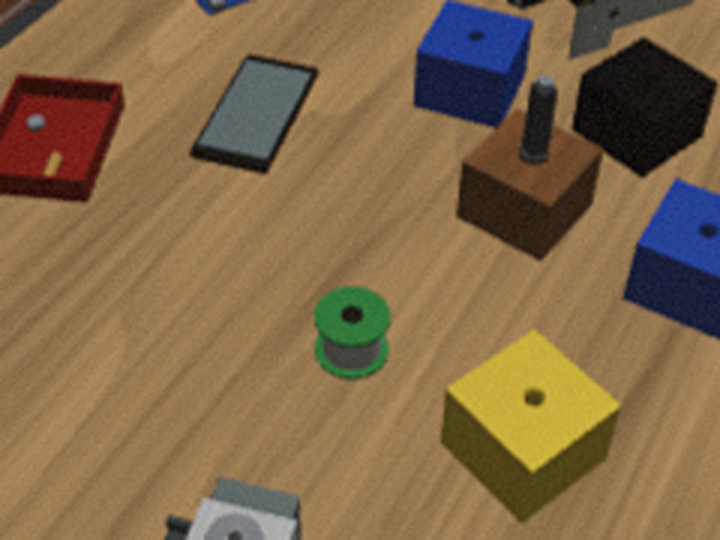

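The punch stands upright and seated at (541,120) in the wooden block, with the reel and phone undisturbed. I check the pin's drop by looking straight down the hole with depth.

Call:
arm_command([
  [[0, 0, -0.02, 0, 0, 0], [0.038, -0.031, 0, 0, 0, 0], [0.038, -0.031, 0, 0, 0, 0], [0.038, -0.031, 0, 0, 0, 0], [0.038, -0.031, 0, 0, 0, 0], [0.038, -0.031, 0, 0, 0, 0], [0.038, -0.032, 0, 0, 0, 0], [0.037, -0.032, 0, 0, 0, 0], [0, 0, 0, 0, 0, 0], [0, 0, 0, 0, 0, 0]],
])

```text
clock: 19.4
position: [0.4546, 0.1476, 0.2227]
ee_rot: [2.764, 1.49, -0.001]
force: [0.1, -0.8, -0.3]
width: 0.658
gripper_force: 0.0
```

Run:
```python
from h import *
s=arm.observe();print(s['clock'],s['position'],s['force'])
w=cam('wrist');print(w['t'])
p=w['R'].T@(np.array([.4986,.2128,.094])-w['t']);u=w['fx']*p[0]/p[2]+w['cx'];v=w['fy']*p[1]/p[2]+w['cy'];print(u,v)
c=cloud(w);u,v=int(round(u)),int(round(v));print((c[v-6:v+7,u-6:u+7,2]*1000).round().astype(int))
v,u=np.mgrid[0:384,0:512]
m=(np.linalg.norm(c[...,:2]-[.4986,.2128],axis=2)<.08)&(c[...,2]>.012)&(c[...,2]<.05);print(m.sum())
```

```text
19.4 [0.45462939 0.14758343 0.22272633] [ 0.11370724 -0.83092686 -0.26176021]
[0.49743994 0.21274258 0.36131324]
258.1916150579419 102.58609878876388
[[94 95 94 93 93 93 93 93 94 94 93 94 94]
 [93 94 93 94 93 93 93 94 93 93 93 95 95]
 [92 95 93 93 39 38 38 37 37 94 93 94 93]
 [95 93 91 38 38 39 38 37 37  7 93 93 95]
 [92 94 92 39 38 38 37 37 37  8  9 95 93]
 [94 94 38 37 38 37 38 38 37  8  8 93 93]
 [93 92 37 39 39 39 38 38 39  8  8 92 94]
 [92 93 38 38 38 37 38 37 37  7  7 94 93]
 [94 93 92 38 38 39 36 39  6  8  8 93 93]
 [95 94 92 38 37 38 37  9  8  6 93 94 95]
 [93 95 94 94 91 38 37  7  7 92 93 94 93]
 [93 94 93 94 94 93 93 93 93 93 93 94 93]
 [93 94 95 94 92 93 94 94 93 94 94 94 94]]
1164
```

The pin stands on the tray floor: its top is at z = 38 mm and the floor at 8 mm, so its centre is 15 mm above the floor. I hand in.

```bash
python3 -c "
from cell import arm
print(arm.sign_off())"
```

```text
the job is handed in; nothing more can be done
None
```

I pushed the pivot pin out; it now stands in the tray, and the punch is back upright in its wooden stand, seated and released, at 19.4 s; the job is handed in, though sign-off gave no verdict.

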